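# Half-turn the bayonet pump head on the empty dispenser and hold it

## Robot

A 6-joint arm with a two-finger parallel gripper is mounted at the origin on the work surface. World frame = base frame: x ahead of the robot, y to its left, z up, the work surface at z = 0. Lengths are in mm, angles in rad, forces in N, time in s.
With the tool pointing down it reaches from about 250 to 775 mm from the base axis. Payload 4 kg.
Tool frame: the origin (TCP) lies on the mounting face of the last link; the fingertips stand 173 mm ahead of it and the grasp point (between the pads) lies 155 mm ahead of it; z points along the fingers, y is the direction in which the jaws open and shut (so a half turn about z gives the same grasp; the last joint's range is limited). The gripper opens to 85 mm and grips with 20 to 120 N. Pads are 22 mm wide; open, the fingers measure 114 mm over their backs; the gripper's body (76 mm by 85 mm) begins 54 mm behind the grasp point. The pads swing forward as they close: fully open they stand 13 mm farther back than shut.
Start: joints at [1.114, 0.087, 1.371, -0, 1.684, -0.103], TCP at [190.558, 515.934, 404.741] pointing down, gripper open.
Joint ranges: [-3.1, 3.1], [-0.76, 2.03], [0.27, 2.55], [-1.08, 4.22], [0.17, 2.65], [-2.57, 2.57]. Speed limits (rad/s): [2.79, 2.79, 3.14, 3.14, 3.14, 3.14].

## Interface

Orientations are given as a unit quaternion [w, x, y, z].
In Python, from rig import bot, imaging gives the robot as it stands. The module is installed in compiled form; this text tells all that it offers. Calls block until the motion is done:
- bot.move_to(position, orientation): joint-space move of the TCP to a pose.
- bot.move_straight(position, orientation=None, feed=150, stop_force=None): straight line of the TCP; orientation=None keeps the orientation; feed is the mean speed in mm/s. With stop_force (N) it stops when the force on the tool has changed by that much, and returns True; else False.
- bot.move_joints(angles): joint-space move.
- bot.move_gripper(opening, effort=None): finger opening in mm; effort is the grip in N (None keeps the last); returns when the fingers have stopped.
- bot.wait(seconds).
- bot.ik(position, orientation): joint angles nearest the present ones, or None.
- bot.get_obs(): the state.
- imaging.camera(name): name is "scene" or "top" or "wrist"; returns a dict with "pixels" (400x640x3 uint8, red, green, blue), "camera_matrix" (3x3 intrinsics, pixels), "pose" (4x4, takes a point from camera to world coordinates); the wrist camera has in their place "mount" (4x4, takes a point from camera to tool coordinates, whose origin is the TCP and whose axes are the flange's). Camera axes: x right, y down, z forward; pixel columns grow to the right and rows downward; lengths in mm; the calibration is good to about 2 mm. The wrist camera is an equidistant fisheye: a pixel r from the principal point sees the ray r / f radians off the axis. A picture is of the moment at which its call begins: read the wrist's pose just before it. There is no depth.
A pose or a line that the arm cannot do raises bot.PlanningError and nothing moves.
- bot.close_job(): hands the job in, once; it reports no verdict.
Trained networks look in the newest picture that a camera, given by its name, has taken for a name from the list of things; names that differ only in an ending like _2 or _b are one class to them, and where a whole thing is asked for, a point or a joint stands for the part that bears it (a point fixed in the world has none). Each returns a list of dicts, best first, with "p" (0 to 1); they miss things now and then, are a little off and sometimes report something else, mostly with a low value. They report only what shows in the picture. A call takes as long as a camera call.
- imaging.spot_in(camera, target): "bbox" ([centre column, centre row, width, height] in pixels, round what is visible of it).
- imaging.trace(camera, target): "pixels" (400x640 bool, what is visible of it) and "bbox" ([centre column, centre row, width, height] in pixels, round what is visible of it).
The state is a dict: "t": time; "joint_pos": joint angles; "dq": joint speeds; "joint_efforts": joint torques, N m; "ee_pos": TCP position; "ee_rot": TCP orientation; "force": force on the tool from outside, world axes, zero at the start; "torque": the same for the moment, N m; "finger_gap": finger opening in mm.
Only numpy, scipy, OpenCV 4.12 (cv2) and the standard library are available. Lean on these libraries where they do the work, as an engineer would, in place of code of your own. Each camera call takes 0.05 s, during which the arm holds its last target. There are 200 camera calls.

## Task

The chrome dispenser is empty and its rinsed pump head stands on the coaster. Press the pump's plunger down to its stop and let it spring back, to see that it is not stuck; then fit the pump head on the dispenser: lugs down through the notches, push it down on the seal ring and turn it clockwise half way towards the lock, never as far as the click. Finish while still gripping it there, as I want to check the seal before it is locked, and leave the tub, the scoop and the dustpan where they are.

Things in the scene. Friction and masses are not known exactly. Their poses are not given: they have to be found in the camera images.
- pump: rinsed pump head, loose, about 150 g, upright on the coaster. Origin: centre of its flat underside; z up its axis; +x the way the spout points. From below: white barrel, 29 mm diameter (foot tapered to 25), up to 36 mm; chrome collar 36 to 54 mm; sprung plunger head, 32 mm diameter, top at 80 mm; its 9 mm thick spout, 62 to 78 mm up, reaches 51 mm from the axis
- pump_collar (a point): grip point: on the pump's axis at mid-collar, 45 mm over its underside; axes as the pump. Collar 18 mm high, 51 mm diameter, with two ribbed grip flats facing the pump's +y and -y, 53 mm apart, 24 mm wide. Grip from above across the flats, plunger head and spout between the fingers (plunger top is 35 mm above this point)
- pump_lug (a point): outer end of the white bayonet lug on the pump's +x side, 19.5 mm from the axis, 20.5 mm over the underside; a twin sits on the -x side. Each lug is 10 mm wide, 4 mm thick. Blue dots on the collar's top show where they are
- plunger (a joint): travel of the pump's plunger in m: 0 up (rest), 0.010 down at its stop; the spring resists with 2 N at rest, 5 N at the stop, and returns it
- press_point (a point): centre of the flat top of the plunger head, where to press; 80 mm over the pump's underside at rest
- dispenser: empty chrome soap-style tank, open on top, screwed to the glass shelf (fixed). Origin: centre of its underside, z up, x axis towards a notch. Foot 92 mm, tank 72 mm diameter, shoulder 84 to 98 mm up, neck 49 mm diameter up to the rim at 125 mm; hollow. Fully pushed down, the pump's underside is 90 mm over this origin
- mouth (a point): centre of the mouth at rim height (125 mm up), axes as the dispenser. 4 mm below it a lip with a 32 mm round hole (countersunk to 40 mm at the rim) and two notches, towards +x and -x, each 15 mm wide, out to 21 mm from the axis; blue marks on the shoulder show them. The lugs pass when the pump's x axis lies along this x axis, either way round, within about 5 degrees
- lock (a point): red mark on the dispenser's shoulder, 80 degrees clockwise (from above) of the +x notch; a twin faces it across the neck. The pump fully down, its lugs turn clockwise under the lip (stops bar the other way): from 25 degrees they are caught, 40 degrees is half way, at about 78 degrees they spring up 2 mm into the lock with a click, 85 degrees is the end
- seal (a joint): black sprung seal ring round the mouth: 0 up (6.5 mm over the rim), 0.0055 m pushed fully down by the collar's underside, which is then 1 mm over the rim; resists with 2.5 N to 8 N. The lugs clear the lip's underside when it is down by 0.0035 or more: push fully down before turning
- coaster: round blue ceramic coaster, loose, 100 mm diameter; origin: centre of its underside; flat top 6 mm up, rim 7.5 mm; the pump stands near its middle
- tub: closed white tub with twist cap and lavender band, loose, 84 mm diameter, 88 mm high; origin: centre of its underside; bystander
- scoop: lavender plastic scoop, loose: cup 50 mm diameter, 36 mm high, handle reaching 108 mm to its -x; origin under the cup; bystander
- dustpan: tiny steel dustpan, loose, 85 by 100 mm, 28 mm high, handle reaching 130 mm to its +x; origin under the middle of the pan; bystander

How it is judged:
By the outcome, as a careful person would: the job done as asked, in the order asked, and still so for the second after the job is handed in, while the arm keeps its last pose, push and grip.
It also fails if it takes over 58 s, if anything falls off the work surface, if the arm or the gripper's body presses on something with over 40 N, if the wrist force passes 120 N, or if a joint passes its speed limit or range.

## Working session

There is one attempt and no reset: what is moved stays moved. The work goes in short steps, each a Python script; the robot and the scene stay as the last script left them, time stands still between calls to the robot, and variables do not carry over. Pictures are saved under pics/ and viewed, about 8 in all and at most 12, crops included, and the job is handed in when it is done.

```bash
mkdir -p pics; ls; cat > a.py <<'E'
from rig import bot, imaging
import numpy as np, cv2
for c in ["scene","top"]:
    im=imaging.camera(c)
    np.savez(c+".npz",**im)
    cv2.imwrite(f"pics/{c}0.png",im["pixels"][:,:,::-1])
    print(c,im["camera_matrix"].round(1).tolist(),im["pose"].round(3).tolist())
    for n in ["pump","pump_collar","press_point","pump_lug","dispenser","mouth","lock","seal","coaster","tub","scoop","dustpan"]:
        try: print(n,[(np.round(d["bbox"],1).tolist(),round(d["p"],2)) for d in imaging.spot_in(c,n)[:2]])
        except Exception as e: print(n,e)
o=bot.get_obs();print(o)
E
python3 a.py
```

```text
pics
scene [[474.5, 0.0, 312.9], [0.0, 474.5, 209.9], [0.0, 0.0, 1.0]] [[0.501, 0.657, -0.563, 1177.81], [0.866, -0.385, 0.321, -353.377], [-0.006, -0.648, -0.762, 947.588], [0.0, 0.0, 0.0, 1.0]]
pump [([188.3, 231.3, 28.6, 25.3], 0.74)]
pump_collar [([190.9, 228.9, 26.0, 27.8], 0.71)]
press_point [([189.2, 231.8, 29.7, 29.0], 0.69), ([183.4, 230.3, 18.8, 23.6], 0.63)]
pump_lug [([190.2, 230.6, 25.2, 32.1], 0.81)]
dispenser [([342.5, 216.3, 38.3, 56.2], 0.62)]
mouth [([338.0, 213.8, 35.6, 59.2], 0.64)]
lock [([340.9, 213.9, 39.4, 63.2], 0.64)]
seal [([344.6, 194.2, 19.8, 20.3], 0.45)]
coaster [([193.3, 246.9, 43.5, 27.9], 0.97)]
tub [([381.6, 167.1, 36.7, 42.8], 0.71)]
scoop [([216.3, 327.7, 63.6, 25.6], 0.81)]
dustpan [([450.3, 219.6, 75.2, 42.9], 0.92)]
top [[382.4, 0.0, 316.9], [0.0, 382.4, 197.9], [0.0, 0.0, 1.0]] [[0.025, -0.991, 0.131, 444.471], [-1.0, -0.026, -0.009, 11.902], [0.012, -0.131, -0.991, 1014.1], [0.0, 0.0, 0.0, 1.0]]
pump [([430.4, 249.9, 25.1, 28.6], 0.97), ([433.4, 248.4, 21.1, 26.0], 0.67)]
pump_collar [([429.3, 248.6, 34.4, 24.5], 0.85)]
press_point [([434.4, 
[... 412 characters left out ...]
dustpan []
{'t': 1.3, 'joint_pos': array([ 1.11388633e+00,  8.71893626e-02,  1.37072312e+00, -3.88330839e-05,
        1.68362288e+00, -1.03132588e-01]), 'dq': array([-1.04324138e-03, -6.00198450e-05,  2.08562029e-04,  6.75708611e-04,
        1.22580188e-03, -1.13131038e-03]), 'joint_efforts': array([-1.25211650e-04, -3.51738310e+01, -3.13453460e+01, -2.33953706e-04,
        8.15362291e-04,  7.15962585e-06]), 'ee_pos': array([190.56578971, 515.9190434 , 404.73495299]), 'ee_rot': array([2.64585311e-05, 1.75969836e-01, 9.84395558e-01, 2.21977716e-05]), 'force': array([0.4958915 , 0.91315269, 0.25995755]), 'torque': array([ 0.03048977,  0.01044963, -0.00083929]), 'finger_gap': 85.26537749525363}
```

```bash
python3 - <<'E'
import cv2,numpy as np
t=cv2.imread("pics/top0.png");s=cv2.imread("pics/scene0.png")
a=cv2.resize(t[130:290,180:480],None,fx=2.66,fy=2.66,interpolation=cv2.INTER_CUBIC)[:,:798]
cv2.imwrite("pics/m1.png",a)
b=cv2.resize(s[130:350,140:500],None,fx=2.2,fy=2.2,interpolation=cv2.INTER_CUBIC)
cv2.imwrite("pics/m2.png",b)
E
```

```text
(no output)
```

View pics/m1.png

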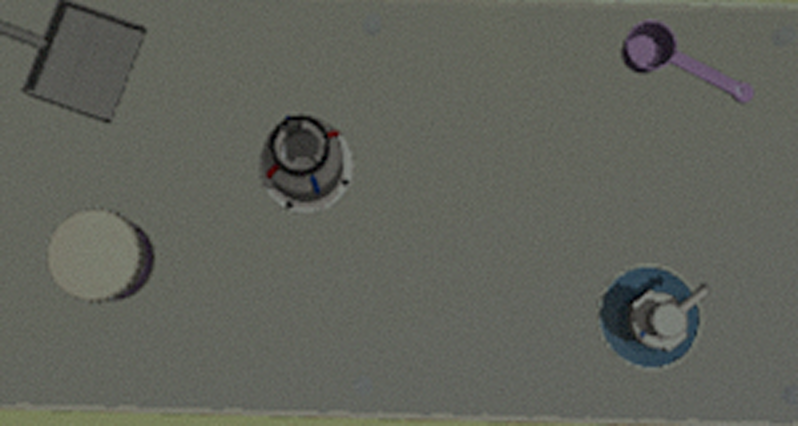

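View pics/m2.png

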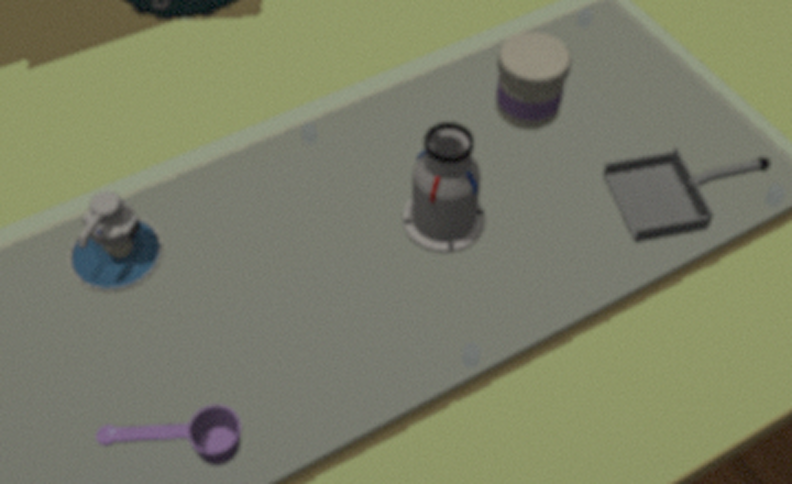

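```bash
cat > h.py <<'E'
from rig import bot, imaging
import numpy as np, cv2
from scipy.spatial.transform import Rotation as R
def rot(q): return R.from_quat([q[1],q[2],q[3],q[0]])
def quat(yaw):  # tool down, tool y axis at world angle `yaw` rad (z down)
    y=np.array([np.cos(yaw),np.sin(yaw),0]); z=np.array([0,0,-1.]); x=np.cross(y,z)
    q=R.from_matrix(np.c_[x,y,z]).as_quat(); return np.array([q[3],q[0],q[1],q[2]])
def ray(K,T,u,v):
    d=T[:3,:3]@np.array([(u-K[0,2])/K[0,0],(v-K[1,2])/K[1,1],1]); return T[:3,3],d/np.linalg.norm(d)
def atz(o,d,z): return o+d*(z-o[2])/d[2]
def tri(a,b):
    A=np.zeros((3,3));c=np.zeros(3)
    for o,d in (a,b):
        P=np.eye(3)-np.outer(d,d);A+=P;c+=P@o
    p=np.linalg.solve(A,c); e=[np.linalg.norm((np.eye(3)-np.outer(d,d))@(p-o)) for o,d in (a,b)]
    return p.round(1),np.round(e,1)
E
python3 - <<'E'
from h import *
t=np.load("top.npz");s=np.load("scene.npz")
T=lambda u,v:ray(t["camera_matrix"],t["pose"],180+u/2.66,130+v/2.66)
S=lambda u,v:ray(s["camera_matrix"],s["pose"],140+u/2.2,130+v/2.2)
print("mouth",tri(T(301,145),S(449,142)),atz(*T(301,145),131.5),atz(*S(449,142),131.5))
print("foot",tri(T(308,167),S(444,217)))
print("plunger",tri(T(669,321),S(106,203)),atz(*T(669,321),86),atz(*S(106,203),86))
print("spouttip",atz(*T(705,289),76))
print("coaster",tri(T(650,316),S(116,252)))
for n,p in dict(tub=(96,254),).items(): print(n,atz(*T(*p),88))
print("scoop",atz(*T(648,46),36),atz(*T(743,93),20))
o=bot.get_obs()
w=imaging.camera("wrist");print(w["camera_matrix"],w["mount"].round(4).tolist(),bot.get_obs()["t"])
# ik checks
pl=atz(*T(669,321),86);m=atz(*T(301,145),131.5)
for k in (0,1):
  a=np.radians(42+180*k); print("grip",np.degrees(a),bot.ik([pl[0],pl[1],206],quat(a)))
for y in (114,-66): 
  for dd in (0,-40): print("ins",y,dd,bot.ik([m[0],m[1],290],quat(np.radians(y+dd))))
E
```

```text
mouth (array([588.1,  60.8, 156.4]), array([2.4, 2.4])) [591.11604333  60.02779152 131.5       ] [570.46014553  76.17373607 131.5       ]
foot (array([587.5,  60.5,  31.8]), array([2.9, 2.9]))
plunger (array([ 447. , -266.1,  111.4]), array([2.5, 2.5])) [ 446.00553947 -276.4025237    86.        ] [ 426.4784519  -261.21774978   86.        ]
spouttip [ 476.07896588 -313.20581636   76.        ]
coaster (array([ 451.2, -272.2,   35.1]), array([2., 2.]))
tub [493.19196597 244.7755376   88.        ]
scoop [ 715.65347896 -274.89277773   36.        ] [ 674.42877373 -374.52277578   20.        ]
[[309.70691629   0.         315.25642705]
 [  0.         309.70691629 197.12359601]
 [  0.           0.           1.        ]] [[-0.0001, -0.9475, -0.3197, 83.216], [1.0, -0.0003, 0.0006, -0.6132], [-0.0007, -0.3197, 0.9475, 31.1513], [0.0, 0.0, 0.0, 1.0]] 1.35
grip 42.0 [-6.62879536e-01  1.58908365e-01  1.69995352e+00 -4.44089210e-16
  1.28273076e+00 -1.39591782e+00]
grip 222.0 [-6.62879536e-01  1.58908365e-01  1.69995352e+00 -4.44089210e-16
  1.28273076e+00  1.74567483e+00]
ins 114 0 [ 5.79717311e-03  2.32811306e-01  1.43386869e+00 -4.44089210e-16
  1.47491266e+00 -1.98387817e+00]
ins 114 -40 [ 5.79717311e-03  2.32811306e-01  1.43386869e+00 -4.44089210e-16
  1.47491266e+00 -1.28574647e+00]
ins -66 0 [ 5.79717311e-03  2.32811306e-01  1.43386869e+00 -4.44089210e-16
  1.47491266e+00  1.15771448e+00]
ins -66 -40 [ 5.79717311e-03  2.32811306e-01  1.43386869e+00 -4.44089210e-16
  1.47491266e+00  1.85584618e+00]
```

```bash
cat >> h.py <<'E'
def wray(w,o,u,v):
    K=w["camera_matrix"];M=w["mount"];x=(u-K[0,2])/K[0,0];y=(v-K[1,2])/K[1,1];r=np.hypot(x,y)
    s=np.sin(r)/r if r>1e-9 else 1.
    d=np.array([x*s,y*s,np.cos(r)]); Rt=rot(o["ee_rot"]).as_matrix()
    return Rt@M[:3,3]+o["ee_pos"],Rt@(M[:3,:3]@d)
def wproj(w,o,p):
    K=w["camera_matrix"];M=w["mount"];Rt=rot(o["ee_rot"]).as_matrix()
    q=M[:3,:3].T@(Rt.T@(np.asarray(p)-o["ee_pos"])-M[:3,3]);th=np.arctan2(np.hypot(q[0],q[1]),q[2]);a=np.arctan2(q[1],q[0])
    return np.array([K[0,2]+K[0,0]*th*np.cos(a),K[1,2]+K[1,1]*th*np.sin(a)])
def snap(name):
    o=bot.get_obs();w=imaging.camera("wrist");cv2.imwrite(f"pics/{name}.png",w["pixels"][:,:,::-1])
    np.savez(name+".npz",ee_pos=o["ee_pos"],ee_rot=o["ee_rot"],**w);return o,w
E
python3 - <<'E'
from h import *
t=np.load("top.npz")
p=atz(*ray(t["camera_matrix"],t["pose"],180+669/2.66,130+321/2.66),111);print(p)
bot.move_to([p[0],p[1],361],quat(np.radians(42)))
o,w=snap("wp");print(o["ee_pos"],o["t"],o["force"])
for n in ["pump","press_point","coaster"]:
    print(n,[(d["bbox"],d["p"]) for d in imaging.spot_in("wrist",n)[:2]])
c=wproj(w,o,p);print("proj",c)
im=cv2.imread("pics/wp.png");cv2.imwrite("pics/wp2.png",cv2.resize(im[100:400,120:520],None,fx=2,fy=2,interpolation=cv2.INTER_CUBIC))
E
```

```text
[ 445.96419195 -268.63654061  111.        ]
[ 446.32507602 -268.03877197  361.07528189] 4.2583 [0.22695729 0.59220602 0.34410693]
pump [([319.2, 213.3, 66.3, 97.0], 0.77), ([323.4, 223.6, 47.2, 78.3], 0.16)]
press_point [([324.1, 223.8, 39.4, 73.6], 0.72), ([596.1, 68.8, 79.0, 72.1], 0.42)]
coaster [([318.3, 183.8, 99.0, 100.2], 0.65)]
proj [315.38997474 208.68107546]
```

View pics/wp2.png

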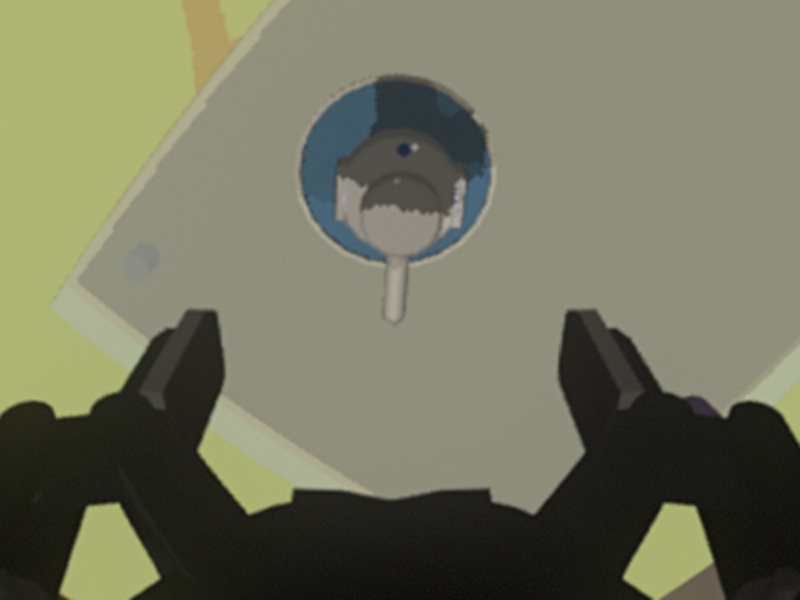

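```bash
python3 - <<'E'
from h import *
o=w=dict(np.load("wp.npz"))
P=lambda u,v,z:atz(*wray(w,o,120+u/2,100+v/2),z)
zs=26
h=P(400.5,215.5,zs+86);tip=P(394,321,zs+6+70);dot=P(404,150,zs+60);co=P(397,170,zs+7)
fl=P(348,198,zs+56);fr=P(461,200,zs+56)
print(h,tip,dot,co,fl,fr,(fl+fr)/2)
for a,b in((h,tip),(dot,h),(dot,tip),(fr,fl)): d=b-a;print(np.degrees(np.arctan2(d[1],d[0])),np.hypot(*d[:2]))
E
```

```text
[ 447.92050658 -265.35426101  112.        ] [ 480.79944358 -305.16867406  102.        ] [ 436.7286809  -250.33902529   86.        ] [ 451.22407453 -269.67923136   33.        ] [ 434.02558717 -282.41928637   82.        ] [ 470.28992085 -250.9270257    82.        ] [ 452.15775401 -266.67315603   82.        ]
-50.44993930184701 51.63537532403642
-53.30045649475352 18.727366762289325
-51.208510101668075 70.34573553422327
-139.02866913215294 48.029828019020776
```

```bash
python3 - <<'E'
from h import *
q=quat(np.radians(40)); x,y=448,-265.5
bot.move_gripper(0,60)
bot.move_straight([x,y,298],q,feed=150)
o=bot.get_obs();print(o["t"],o["ee_pos"],o["force"],o["finger_gap"])
r1=bot.move_straight([x,y,270],feed=15,stop_force=1.6);o=bot.get_obs();print(r1,o["ee_pos"],o["force"])
r=bot.move_straight([x,y,255],feed=12,stop_force=8);bot.wait(0.2)
o=bot.get_obs();print(r,o["t"],o["ee_pos"],o["force"])
E
```

```text
5.7917 [ 448.1417983  -265.61326667  298.37985938] [-0.05849753  0.36501003  0.52457768] 0.2013888298815892
True [ 447.95140443 -265.49095915  287.39221502] [ 0.25110434 -0.81269624  1.91804396]
True 7.9667 [ 448.10462776 -265.59821304  279.81238617] [-0.65076604  1.21344263  3.96563901]
```

```bash
python3 - <<'E'
from h import *
x,y=448,-265.5
def f():
    F=[]
    for _ in range(4): F.append(bot.get_obs()["force"]); bot.wait(0.02)
    return np.mean(F,0).round(2)
o=bot.get_obs();print(o["ee_pos"],f())
for z in (278,276,274,272,270):
    r=bot.move_straight([x,y,z],feed=12,stop_force=16);o=bot.get_obs();ff=f();print(z,r,o["ee_pos"].round(2),ff,o["t"])
    if r or ff[2]>11: break
E
```

```text
[ 448.10462776 -265.59821304  279.81238617] [-0.54  0.66  4.38]
278 False [ 448.14 -265.6   279.42] [-1.39  1.22  9.22] 8.35
276 False [ 448.49 -265.84  279.45] [-2.75  1.24 15.63] 8.7333
```

```bash
python3 - <<'E'
from h import *
x,y=448,-265.5
bot.move_straight([x,y,300],feed=40)
bot.wait(0.3)
bot.move_straight([x,y,361],feed=200)
bot.move_gripper(85)
bot.wait(0.2)
o,w=snap("wp3");print(o["ee_pos"],o["t"],o["force"],o["finger_gap"])
im=cv2.imread("pics/wp3.png");cv2.imwrite("pics/wp4.png",cv2.resize(im[120:280,220:420],None,fx=4,fy=3.75,interpolation=cv2.INTER_CUBIC)) if 0 else cv2.imwrite("pics/wp4.png",cv2.resize(im[125:275,220:420],None,fx=4,fy=4,interpolation=cv2.INTER_CUBIC))
E
```

```text
[ 447.99164724 -265.50966194  361.05437495] 11.2917 [-0.63629587 -0.27217102 -0.53765537] 84.96002347464832
```

View pics/wp4.png

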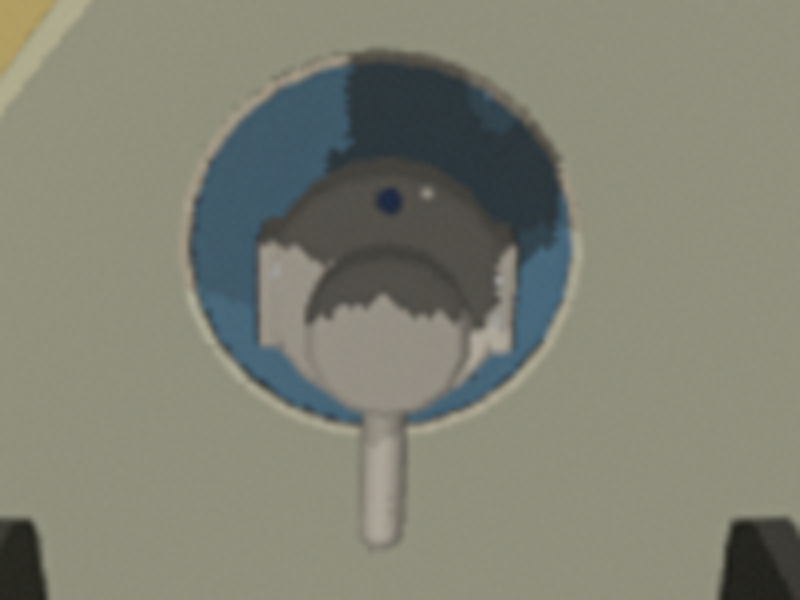

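```bash
python3 - <<'E'
from h import *
o=w=dict(np.load("wp3.npz"))
P=lambda u,v,z:atz(*wray(w,o,220+u/4,125+v/4),z)
for zs in (26,30):
    h=P(387.5,330,zs+86);tip=P(381,546,zs+6+70);dot=P(389,201,zs+60);co=P(384,240,zs+7)
    fl=P(259,295,zs+57);fr=P(515,298,zs+57)
    print(zs,h,tip,dot,co,(fl+fr)/2)
    for a,b in((h,tip),(dot,h),(dot,tip),(fr,fl)): d=b-a;print(np.degrees(np.arctan2(d[1],d[0])),np.hypot(*d[:2]))
E
```

```text
26 [ 447.8612812  -264.69260148  112.        ] [ 480.89150135 -305.9494219   102.        ] [ 436.49347871 -250.47931373   86.        ] [ 451.24807013 -269.36234846   33.        ] [ 450.1103995  -267.22543195   83.        ]
-51.31922778117316 52.84998272654121
-51.34714297156863 18.200123135459606
-51.32637850796086 71.05010425520618
-140.7324371844064 54.161914443721905
30 [ 446.87312874 -263.55476875  116.        ] [ 479.36666203 -304.13699976  106.        ] [ 435.79725782 -249.69606933   90.        ] [ 450.47731707 -268.4644679    37.        ] [ 449.20191724 -266.18026097   87.        ]
-51.31631158555054 51.987952255998735
-51.3681559884319 17.74086994185536
-51.3295021821185 69.72881678291253
-140.73243718440642 53.28396891540162
```

```bash
python3 - <<'E'
from h import *
q=quat(np.radians(38.9)); x,y=447.6,-264.6
bot.move_straight([x,y,300],q,feed=200)
bot.move_straight([x,y,236],feed=80,stop_force=10)
bot.move_gripper(45,60)
bot.wait(0.1)
o=bot.get_obs();print(o["t"],o["ee_pos"],o["force"],o["finger_gap"])
r=bot.move_straight([x,y,280],feed=80)
o=bot.get_obs();print(o["t"],o["ee_pos"],o["force"],o["finger_gap"])
o,w=snap("wg")
im=cv2.imread("pics/wg.png");cv2.imwrite("pics/wg2.png",cv2.resize(im[150:400,160:480],None,fx=2.4,fy=2.4,interpolation=cv2.INTER_CUBIC))
E
```

```text
13.25 [ 447.93420523 -264.81220325  236.95526109] [0.1599979  0.84238148 3.42281201] 51.81650884088616
13.95 [ 447.4518442  -264.5013931   279.72313174] [-0.2828538   0.08426794 -2.6465754 ] 52.08125918668686
```

View pics/wg2.png

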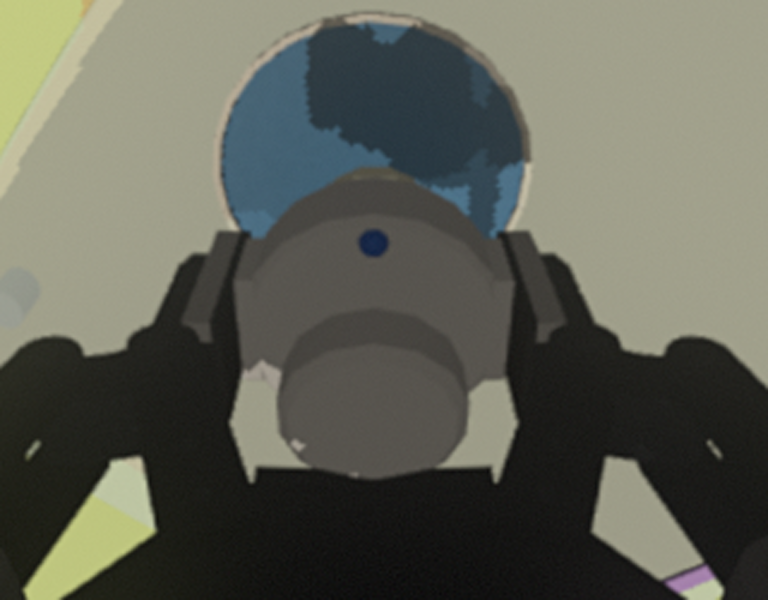

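```bash
python3 - <<'E'
from h import *
w=dict(np.load("wg.npz"));o=w
def toolpt(u,v,zt):
    oo=dict(ee_pos=np.zeros(3),ee_rot=np.array([1.,0,0,0])); return atz(*wray(w,oo,160+u/2.4,150+v/2.4),zt)
print("dot",toolpt(374,243,146.5),"headL/R",toolpt(278,405,120.5),toolpt(467,405,120.5),"bot",toolpt(373,477,120.5))
t=np.load("top.npz")
m=atz(*ray(t["camera_matrix"],t["pose"],180+301/2.66,130+145/2.66),161.5);print(m)
bot.move_straight([447.6,-264.6,420],feed=200)
a=np.radians(114);X=np.array([-np.sin(a),np.cos(a)])*-1
X=np.array([-np.sin(a),np.cos(a)]);print(X)
c=m[:2]-80*X
bot.move_to([*c,420],quat(a));bot.wait(0.1)
o,w=snap("wm");print(o["t"],o["ee_pos"],o["force"],o["finger_gap"],wproj(w,o,m))
im=cv2.imread("pics/wm.png");cv2.imwrite("pics/wm2.png",cv2.resize(im[60:260,210:410],None,fx=3,fy=3,interpolation=cv2.INTER_CUBIC))
E
```

```text
dot [ 19.78153192  -0.68343737 146.5       ] headL/R [  4.43855442 -15.75467578 120.5       ] [  4.42447331  13.83671885 120.5       ] bot [-11.96311832  -0.87811732 120.5       ]
[586.13149103  58.39196396 161.5       ]
[-0.91354546 -0.40673664]
16.475 [659.13550753  89.30161331 420.3679907 ] [-0.34386517 -0.1585037  -1.67394837] 51.96910641188728 [316.76642945 101.70373295]
```

View pics/wm2.png

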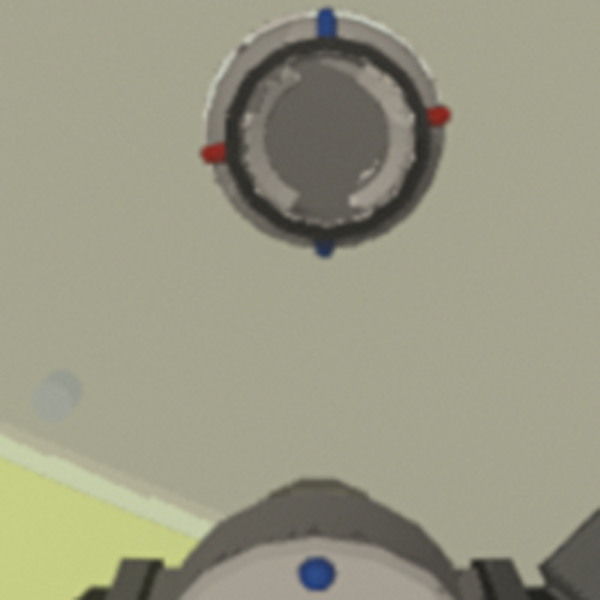

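```bash
python3 - <<'E'
from h import *
w=dict(np.load("wm.npz"));oo=dict(ee_pos=np.zeros(3),ee_rot=np.array([1.,0,0,0]))
im=w["pixels"];g=im[60:150,270:365].max(2)
from scipy import ndimage as nd
m=(g<75).astype(np.uint8)
c,_=cv2.findContours(m,cv2.RETR_EXTERNAL,cv2.CHAIN_APPROX_NONE);c=max(c,key=cv2.contourArea)
e=cv2.fitEllipse(c);print("ellipse crop3",(np.array(e[0])+[60,0])*3,np.array(e[1])*3,len(c))
def tp(u,v,zt,W=w,s=3,ou=210,ov=60): return atz(*wray(W,oo,ou+u/s,ov+v/s),zt)
zr=420.37-161.9
for uv in [(328,139.5),tuple((np.array(e[0])+[60,0])*3)]: print("ring",tp(*uv,zr))
print("L R",tp(222,139,zr),tp(434,139,zr),"T B",tp(328,37,zr),tp(328,242,zr))
b1=tp(326,22,420.4-30.4-91);b2=tp(325,250,420.4-30.4-91);r1=tp(438,116,299);r2=tp(214,154,299)
print(b1,b2,"notch dir in tool",np.degrees(np.arctan2((b1-b2)[1],(b1-b2)[0])),np.degrees(np.arctan2((r1-r2)[1],(r1-r2)[0])))
print("dot",tp(317,574,146.5))
g2=dict(np.load("wg.npz"))
print("collar top edge",tp(373,215,146.5,g2,2.4,160,150),"bottom edge",tp(373,170,164.5,g2,2.4,160,150))
o=bot.get_obs();print(o["t"],rot(o["ee_rot"]).as_matrix().round(4).tolist())
E
```

```text
ellipse crop3 [326.7740593  139.31209946] [200.82062531 203.87347412] 192
ring [ 75.81820985   3.26006825 258.47      ]
ring [ 75.86353519   2.96411094 258.47      ]
L R [ 76.16215504 -22.38985366 258.47      ] [ 76.29127455  28.98600291 258.47      ] T B [100.93493574   3.23058096 258.47      ] [ 50.51540094   3.3140701  258.47      ]
[108.41737919   3.20841055 299.        ] [ 42.29540041   3.00742657 299.        ] notch dir in tool 0.1741553771690411 80.10817623202183
dot [ 20.23059482   0.41812308 146.5       ]
collar top edge [ 25.31154526  -0.86026237 146.5       ] bottom edge [ 26.13765788  -0.84196727 164.5       ]
16.525 [[-0.9145, -0.4045, 0.0004], [-0.4045, 0.9145, -0.0003], [-0.0003, -0.0004, -1.0]]
```

```bash
python3 - <<'E'
import numpy as np
for n in ("wp","wp3","wg","wm"):
    w=np.load(n+".npz");print(n,w["mount"].round(4).tolist(),w["camera_matrix"][:2,2])
E
```

```text
wp [[-0.0001, -0.9476, -0.3194, 82.8288], [1.0, -0.0002, 0.0005, -0.9602], [-0.0006, -0.3194, 0.9476, 31.151], [0.0, 0.0, 0.0, 1.0]] [315.25642705 197.12359601]
wp3 [[-0.0001, -0.9476, -0.3194, 82.7943], [1.0, -0.0002, 0.0005, -0.978], [-0.0006, -0.3194, 0.9476, 31.1503], [0.0, 0.0, 0.0, 1.0]] [315.25642705 197.12359601]
wg [[-0.0001, -0.9476, -0.3194, 82.7747], [1.0, -0.0002, 0.0005, -0.9868], [-0.0005, -0.3194, 0.9476, 31.1517], [0.0, 0.0, 0.0, 1.0]] [315.25642705 197.12359601]
wm [[-0.0001, -0.9474, -0.3202, 83.3895], [1.0, -0.0002, 0.0005, 0.1855], [-0.0005, -0.3202, 0.9474, 31.151], [0.0, 0.0, 0.0, 1.0]] [315.25642705 197.12359601]
```

```bash
cat >> h.py <<'E'
def F(n=5):
    a=[]
    for _ in range(n): a.append(bot.get_obs()["force"]); bot.wait(0.02)
    return np.mean(a,0).round(2)
E
python3 - <<'E'
from h import *
w=dict(np.load("wm.npz"));Rt=rot(w["ee_rot"]).as_matrix()
p=w["ee_pos"]+Rt@np.array([74.85,2.7,0]);print("target",p)
a=np.radians(113.8);q=quat(a)
bot.move_straight([p[0],p[1],420],q,feed=150)
bot.move_straight([p[0],p[1],362],feed=100,stop_force=8);bot.wait(0.15)
o=bot.get_obs();print(o["t"],o["ee_pos"],F())
for z in (352,345,340,335):
    r=bot.move_straight([p[0],p[1],z],feed=25,stop_force=6);o=bot.get_obs();f=F();Rt=rot(o["ee_rot"]).as_matrix();print(z,r,o["ee_pos"].round(2),f,"tool",(Rt.T@f).round(2),o["t"])
    if r: break
E
```

```text
target [589.58759077  61.50054529 420.34821185]
18.0583 [589.83240042  61.51087512 363.34300826] [ 0.15 -0.36 -1.66]
352 False [589.55  61.51 351.67] [-0.32  0.07 -1.92] tool [0.26 0.19 1.92] 18.6917
345 False [589.49  61.51 344.51] [ 0.19  0.44 -1.99] tool [-0.35  0.33  1.99] 19.2083
340 False [589.53  61.47 339.52] [-0.39 -0.75 -1.89] tool [ 0.66 -0.53  1.89] 19.6417
335 True [589.25  61.28 334.98] [ 0.08 -0.03 -2.02] tool [-0.07 -0.06  2.02] 19.9667
```

```bash
python3 - <<'E'
from h import *
x,y=589.58,61.5
for z in (333,331,329):
    r=bot.move_straight([x,y,z],feed=15,stop_force=10);bot.wait(.1);o=bot.get_obs();f=F();Rt=rot(o["ee_rot"]).as_matrix();print(z,r,o["ee_pos"].round(2),f,"tool",(Rt.T@f).round(2),o["t"])
    if r: break
o,w=snap("wi");im=cv2.imread("pics/wi.png");cv2.imwrite("pics/wi2.png",cv2.resize(im[130:380,180:450],None,fx=2.4,fy=2.4,interpolation=cv2.INTER_CUBIC))
E
```

```text
333 False [589.6   61.52 332.79] [-0.16 -0.17 -1.44] tool [ 0.21 -0.09  1.44] 20.425
331 False [589.57  61.51 330.96] [-0.15  0.48 -1.79] tool [-0.06  0.5   1.79] 20.8917
329 False [589.58  61.47 328.92] [-0.    0.31 -1.97] tool [-0.13  0.28  1.97] 21.3583
```

```bash
python3 - <<'E'
from h import *
x,y=589.58,61.5
for z in (327,325.5,324,322.5,321,320,319,318,317):
    r=bot.move_straight([x,y,z],feed=12,stop_force=14);bot.wait(.1);o=bot.get_obs();f=F();Rt=rot(o["ee_rot"]).as_matrix();print(z,r,o["ee_pos"].round(2),f,"tool",(Rt.T@f).round(2),o["finger_gap"],o["t"])
    if r or f[2]>13: break
E
```

```text
327 False [589.57  61.51 326.95] [-0.24 -0.17 -1.85] tool [ 0.28 -0.06  1.85] 52.02318959118701 21.9083
325.5 False [589.61  61.51 326.09] [-0.57  0.5   0.99] tool [ 0.32  0.69 -0.99] 51.88501789844824 22.3667
324 False [589.64  61.51 324.38] [-0.41 -0.18  2.29] tool [ 0.45  0.   -2.29] 51.72356082380383 22.825
322.5 False [589.65  61.5  322.86] [-0.77 -0.44  3.82] tool [ 0.89 -0.09 -3.82] 52.051977641823704 23.2833
321 False [589.66  61.48 321.41] [-1.15 -0.25  5.83] tool [ 1.17  0.23 -5.83] 51.94817219976567 23.7417
320 False [589.61  61.49 320.99] [-1.65 -0.07  6.89] tool [ 1.55  0.6  -6.89] 52.055890882496996 24.175
319 False [589.52  61.51 320.93] [-3.07  0.11  9.56] tool [ 2.78  1.33 -9.56] 51.740968926037176 24.6083
318 False [589.48  61.51 320.87] [-4.6   0.48 12.68] tool [  4.03   2.28 -12.68] 51.92047014880317 25.0417
317 False [589.39  61.53 320.83] [-5.83 -0.18 15.72] tool [  5.42   2.16 -15.72] 52.206225131658215 25.475
```

```bash
python3 - <<'E'
from h import *
x,y=589.58,61.5
for d in (5,10,20,30,40):
    bot.move_straight([x,y,317],quat(np.radians(113.9-d)),feed=10);bot.wait(.1)
    o=bot.get_obs();f=F();print(d,o["ee_pos"].round(2),f,o["torque"].round(2),o["finger_gap"],o["dq"].round(2)[5],o["t"])
o,w=snap("wt");y_=rot(o["ee_rot"]).as_matrix()[:,1];print("yaw",np.degrees(np.arctan2(y_[1],y_[0])))
im=cv2.imread("pics/wt.png");cv2.imwrite("pics/wt2.png",cv2.resize(im[130:380,180:450],None,fx=2.4,fy=2.4,interpolation=cv2.INTER_CUBIC))
E
```

```text
5 [589.47  61.35 320.82] [-5.4  -0.35 15.72] [-0.37  0.8  -0.21] 51.76909015343241 0.0 25.9083
10 [589.41  61.44 320.84] [-5.55  0.13 16.06] [-0.36  0.82 -0.18] 51.980724909602465 -0.0 26.3417
20 [589.4   61.58 320.84] [-5.43  0.56 15.67] [-0.3   0.85 -0.15] 52.21719984021861 -0.0 26.85
30 [589.38  61.68 320.86] [-5.26  0.96 15.83] [-0.23  0.93 -0.18] 51.848650831968754 0.0 27.3583
40 [589.42  61.73 320.86] [-5.49  1.37 15.56] [-0.28  0.99 -0.08] 52.153419778765816 -0.0 27.8667
yaw 73.91059909369075
```

View pics/wt2.png

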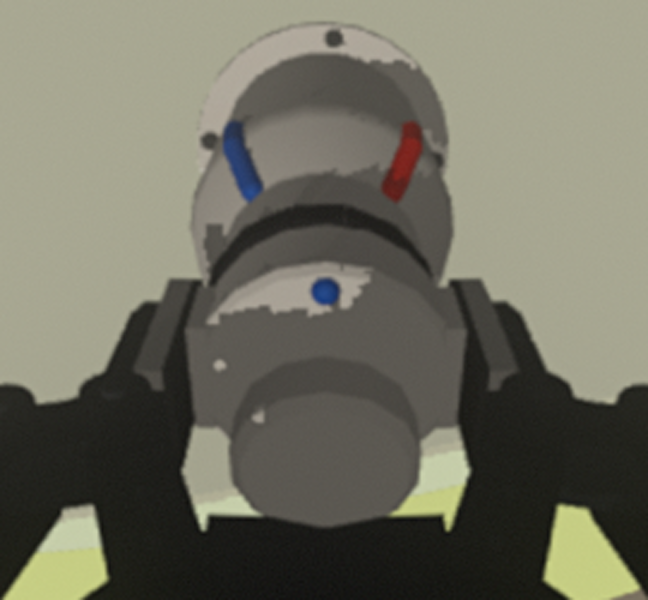

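```bash
python3 - <<'E'
from h import *
a=np.load("top.npz")["pixels"].astype(int);b=imaging.camera("top")["pixels"].astype(int)
d=np.abs(a-b).max(2)
for n,(u,v) in dict(tub=(216,226),scoop=(440,153),dustpan=(210,152)).items(): 
    s=d[v-22:v+22,max(u-28,0):u+28]; print(n,s.mean().round(1),(s>60).sum())
o=bot.get_obs();print(o["t"],o["ee_pos"].round(2),o["force"].round(1),o["finger_gap"])
bot.close_job()
E
```

```text
tub 27.1 199
scoop 14.3 0
dustpan 16.7 68
28.05 [589.41  61.77 320.86] [-5.7  0.3 15.9] 51.95505097734871
the job is handed in; nothing more can be done
```

The pump head is on the dispenser, pushed fully down and turned 40° clockwise, half way to the lock. The arm is still gripping it there and pushing down with about 16 N. I handed the job in at about 28 s of the 58 s limit.

- **Plunger:** it reached its hard stop: the tip stayed at one height while the force rose from about 9 to 16 N. After I let go, a wrist picture showed the pump upright, but I did not measure how far the plunger had come back up.
- **Fit:** the lugs went through the notches without resistance. The seal resisted from about 5.4 mm above the stop, and the pump settled at the expected full-down height (tool at 320.9 mm).
- **Turn:** the tool turned from 113.9° to 73.9°. The wrist picture shows the pump's blue dot midway between the blue and red shoulder marks. The pump did not slip in the grip, and I saw no rise like the 2 mm spring into the lock.
- **Tub, scoop and dustpan:** the arm stayed well clear of all three. My before/after comparison of the overhead pictures found no change at the scoop. It did find changed pixels around the tub (199) and the dustpan (68). I put these down to the arm or its shadow in the picture, but I did not look at that picture, so this check is not conclusive.
- **Shelf height:** it measured about 30 mm above the robot's base plane by contact and about 26 mm from the cameras. I used the contact value, and the insertion heights matched it.

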